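Roll-test of hanging spindles on the flat plate

TASK

One of the three brass-capped hanging spindles on the steel plate has a bent shaft. Press lightly on the middle of each one with the fingertips and roll it about half a turn along the plate, never pressing harder than 20 N; leave the two that roll true lying on the plate where they stop, put the one whose middle lifts as it turns into the orange reject tray, and leave everything else on the bench alone.

Things in the scene. Friction and masses are not known exactly. Their poses are not given: they have to be found in the camera images.
- plate: flat steel plate, fixed, 300 mm (its x) by 190 mm (its y), top 20 mm above the table, on rubber feet; origin at the table, under its centre. The three spindles lie on it about across it, 90 mm apart along its x; each has room to roll half a turn towards the plate's +x side, if all are rolled that way
- spindle_1: spindle: wooden shaft 10 mm thick, a brass cap 20 mm across and 14 mm long on each end; 120 mm long overall, about 90 g. Lies and rolls on its caps on the plate. Origin on the caps' axis at mid length, 10 mm above the plate; y axis along the spindle, z axis up at the start (it turns as it rolls). A true one's shaft top stays 15 mm above the plate. Grip it across mid shaft
- spindle_2: spindle, same make and axes as spindle_1. One of the three is bent, not known which: its middle 40 mm lies 2.5 mm off the caps' axis, below it at the start, so its shaft top there is 12.5 mm above the plate and rises to 17.5 mm after half a turn, pushing the finger up; its origin stays level
- spindle_3: spindle, same make and axes as spindle_1. Fingertips pressed on mid shaft and moved square across it roll it: per 15 mm of fingertip travel it moves 10 mm the same way, so half a turn is 31 mm of spindle and 47 mm of fingertip travel, and the contact creeps 16 mm back along the tip. A few newtons will do. Let go, it stays put
- reject_tray: open orange plastic tray, fixed, 190 mm (its x) by 130 mm (its y) by 34 mm tall, walls 4 mm, floor 4 mm thick; origin under its centre. It stands to the left or the right of the plate
- palette: white china palette with dabs of paint, fixed, 140 mm across, 8 mm tall; origin under its centre; on the other side of the plate from the tray
- paint_orange: small orange plastic paint bottle with a cap, 36 mm across, 85 mm tall, standing; origin under its base; leave it alone
- paint_brown: small brown paint bottle, 36 mm across, 85 mm tall, standing; origin under its base; leave it alone
- paint_yellow: small yellow paint bottle, 36 mm across, 85 mm tall, standing; origin under its base; leave it alone
- varnish_tin: round steel varnish tin, 84 mm across, 75 mm tall; origin under its base; leave it alone
- brush: paint brush about 190 mm long lying on the table, its length along its x axis; leave it alone
- screwdriver: red-handled screwdriver about 200 mm long, lying on the table along its x axis; leave it alone
- tack_box: small closed yellow box, 70 x 50 x 30 mm, on the table; origin under its base; leave it alone
Mind the look-alikes: they are no part of the job. Leave any green look-alike of the spindle_1 alone. What is shaped like the spindle_2 but purple is not meant.

How it is judged:
By the outcome, as a careful person would: the job done as asked, in the order asked, and still so for the second after the job is handed in, with the robot touching nothing.
It also fails if it takes over 72 s, if anything falls off the work surface, if the arm or the gripper's body presses on something with over 40 N, if the wrist force passes 120 N, or if a joint passes its speed limit or range.

ROBOT

A 6-joint arm with a two-finger parallel gripper is mounted at the origin on the work surface. World frame = base frame: x ahead of the robot, y to its left, z up, the work surface at z = 0. Lengths are in m, angles in rad, forces in N, time in s.
With the tool pointing down it reaches from about 0.325 to 0.85 m from the base axis. Payload 4.4 kg.
Tool frame: the origin (TCP) lies midway between the tips of the shut fingers; the grasp point (between the pads) lies 19 mm behind it; z points along the fingers, y is the line along which they close (so a half turn about z gives the same grasp; the last joint's range is limited). The gripper opens to 94 mm and grips with 3 to 60 N. Pads are 16 mm wide; open, the fingers measure 119 mm over their backs; the gripper's body (75 mm by 177 mm) begins 78 mm behind the grasp point.
Start: joints at [-1.488, 0.207, 1.542, -0, 1.393, -0.15], TCP at [0.133, -0.559, 0.205] pointing down, gripper open.
Joint ranges: [-2.73, 2.73], [-0.86, 2.22], [0.23, 2.46], [-1.11, 4.25], [0.08, 2.63], [-2.82, 2.82]. Speed limits (rad/s): [2.79, 2.79, 3.14, 3.14, 3.14, 3.14].

INTERFACE

Orientations are given as a rotation vector (axis times angle).
In Python, from plant import get_state, imaging, ticket, spotter gives the robot as it stands. The module is installed in compiled form; this text tells all that it offers.
- The arm moves only by the tool carry_out, never from a script. Its argument "moves" is a list of rows, each an object of numbers: "gripper": the finger opening in cm, from 0 to 9.4; "tx", "ty", "tz": the shift along the world's x, y, z in cm; "ax", "ay", "az": the turn, a rotation vector about the world's x, y, z in degrees. A call has 1 to 8 rows; each row shifts and turns the commanded pose from where the row before left it; what a row does not reach is not made up. A row lasts 1/12 s, in which the tool goes at most 41.7 mm and 7.16 degrees, less where a joint would pass 70% of its speed; a pose out of reach is approached as far as the arm can. A call is refused whole if a number of a shift passes 4.17 or a number of a turn 7.16, either way. A call with a gripper value outside its range is refused whole. The fingers move at their own pace and stop on an object; "newtons" is the grip in N (left out, the last holds). Time passes only in rows, so rows that do not move let the fingers close. It gives the time, the measured TCP pose, the force, the opening and the grip force at its end, in the units of the state.
- get_state(): the state, without advancing time (a new reading comes with each control period).
- imaging.get_image(name): name is "scene" or "top" or "wrist"; returns the picture (480x640x3 uint8, blue, green, red); there is no depth.
- imaging.calibration(name): a dict with "intrinsics" (3x3 intrinsics, pixels), "world_from_camera" (4x4, takes a point from camera to world coordinates); the wrist camera has in their place "T_tool_cam" (4x4, takes a point from camera to tool coordinates, whose origin is the TCP and whose axes are the flange's). Camera axes: x right, y down, z forward; pixel columns grow to the right and rows downward; lengths in m; the calibration is good to about 2 mm. A picture is of the moment at which its call begins: read the wrist's pose just before it. calibration takes no time and is no camera call.
- ticket.close_job(): hands the job in; it is judged then, once.
Trained networks look in the newest picture that a camera, given by its name, has taken for a name from the list of things; names that differ only in an ending like _2 or _b are one class to them, and where a whole thing is asked for, a point or a joint stands for the part that bears it (a point fixed in the world has none). Each returns a list of dicts, best first, with "p" (0 to 1); they miss things now and then, are a little off and sometimes report something else, mostly with a low value. They report only what shows in the picture. A call takes as long as a camera call. They do not tell look-alikes from the thing itself.
- spotter.cut_out(camera, name): "region" (480x640 bool, what is visible of it) and "bbox" ([left, top, right, bottom] in pixels, round what is visible of it).
The state is a dict: "t": time; "joint_positions": joint angles; "qd": joint speeds; "tau": joint torques, N m; "tool_pos": TCP position; "ee_rot": TCP orientation; "wrist_force": force on the tool from outside, world axes, zero at the start; "torque": the same for the moment, N m; "opening": finger opening in m; "grip_force": force on a finger pad.
Only numpy, scipy, OpenCV 4.12 (cv2) and the standard library are available. Lean on these libraries where they do the work, as an engineer would, in place of code of your own. Each camera call takes 0.05 s, during which the arm holds its last target. There are 200 camera calls.

## Working session

There is one attempt and no reset: what is moved stays moved. The work goes in short steps, Python scripts to look and compute and a tool call to move; the robot and the scene stay as the last step left them, time stands still between calls to the robot, and variables do not carry over. Pictures are saved under pics/ and viewed, at most 10 in all, crops included, and the job is handed in when it is done.

Besides the shell and the picture viewer there is one more tool, called after "Request:" by a JSON object that holds its "name" and its "arguments", one argument or row to a line. carry_out: Moves the arm, as the interface text tells. Its arguments: {"type":"object","properties":{"moves":{"type":"array","items":{"type":"object","properties":{"gripper":{"type":"number"},"tx":{"type":"number"},"ty":{"type":"number"},"tz":{"type":"number"},"ax":{"type":"number"},"ay":{"type":"number"},"az":{"type":"number"}}}},"newtons":{"type":"number"}},"required":["moves"]}

```bash
mkdir -p pics
cat > h.py <<'E'
import numpy as np, cv2
from plant import get_state, imaging, ticket, spotter
from scipy.spatial.transform import Rotation as R
def snap(n,f=None):
    s=get_state(); im=imaging.get_image(n)
    if f: cv2.imwrite('pics/'+f,im)
    return s,im
def cam(n,s=None):
    c=imaging.calibration(n); K=np.array(c['intrinsics'])
    if n=='wrist':
        T=np.eye(4);T[:3,:3]=R.from_rotvec(s['ee_rot']).as_matrix();T[:3,3]=s['tool_pos']
        return K,T@np.array(c['T_tool_cam'])
    return K,np.array(c['world_from_camera'])
def px2w(K,T,uv,z):
    uv=np.atleast_2d(uv).astype(float)
    d=(T[:3,:3]@np.linalg.inv(K)@np.c_[uv,np.ones(len(uv))].T).T
    o=T[:3,3]; return o+d*((z-o[2])/d[:,2])[:,None]
E
python3 - <<'E'
from h import *
s,im=snap('top','top.png'); K,T=cam('top')
print(s['tool_pos'],s['ee_rot'],T[:3,3])
for n,z in [('spindle_1',.03),('plate',.02),('reject_tray',.034)]:
    for d in spotter.cut_out('top',n):
        m=d['region'].astype('uint8'); c=cv2.minAreaRect(cv2.findNonZero(m)); b=cv2.boxPoints(c)
        print(n,round(d['p'],2),d['bbox'],px2w(K,T,[c[0]],z).round(4)[0],'corners',px2w(K,T,b,z)[:,:2].round(3).tolist())
E
```

```text
[ 0.1331351  -0.55855677  0.20431418] [-3.11793376e+00 -3.66182338e-01 -8.67056964e-05] [ 0.47898267 -0.00382797  1.17857195]
spindle_1 0.91 [485.8, 322.4, 503.8, 380.8] [ 0.3236 -0.3959  0.03  ] corners [[0.382, -0.377], [0.386, -0.397], [0.265, -0.415], [0.262, -0.395]]
spindle_1 0.86 [290.5, 272.0, 350.6, 287.9] [ 0.479  -0.0224  0.03  ] corners [[0.479, 0.039], [0.498, 0.036], [0.479, -0.084], [0.46, -0.081]]
spindle_1 0.85 [261.9, 107.1, 318.4, 122.1] [0.8433 0.0356 0.03  ] corners [[0.84, 0.096], [0.861, 0.094], [0.847, -0.025], [0.826, -0.023]]
spindle_1 0.67 [299.6, 228.2, 352.5, 251.0] [ 0.5705 -0.0391  0.03  ] corners [[0.577, 0.021], [0.596, 0.016], [0.564, -0.099], [0.545, -0.094]]
spindle_1 0.61 [297.7, 187.9, 347.4, 207.4] [ 0.6643 -0.0315  0.03  ] corners [[0.669, 0.029], [0.689, 0.024], [0.66, -0.092], [0.64, -0.087]]
plate 0.56 [266.2, 158.7, 376.7, 303.3] [ 0.5866 -0.0278  0.02  ] corners [[0.462, 0.096], [0.755, 0.034], [0.714, -0.154], [0.422, -0.088]]
reject_tray 0.58 [389.6, 187.2, 464.9, 279.9] [ 0.579 -0.261  0.034] corners [[0.665, -0.178], [0.687, -0.318], [0.494, -0.343], [0.473, -0.205]]
```

View pics/top.png

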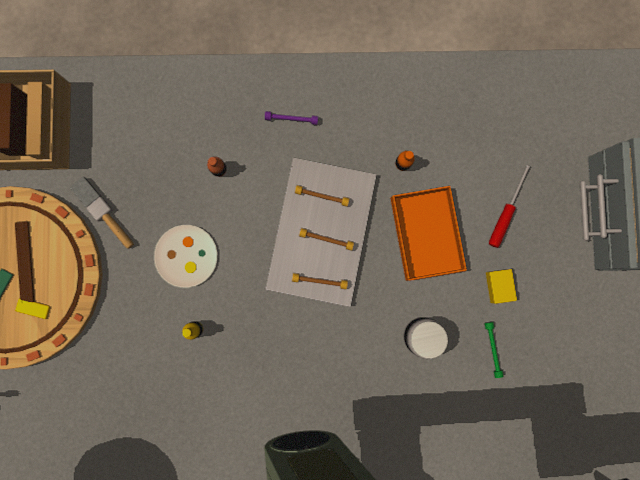

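The top view shows three brass spindles on the plate at about (323,196), (327,239) and (321,281). The tray is to the right at (430,233). The purple spindle (293,118) and the green one (494,350) are look-alikes. The room to roll is on the far side (+x). I'll move over the plate now, with the fingers shut.

Request:
{"name": "carry_out", "arguments": {
  "moves": [
    {"tx": 2.4, "ty": 3.3, "tz": 0.3, "az": 3.9, "gripper": 0},
    {"tx": 2.4, "ty": 3.3, "tz": 0.3, "az": 3.9, "gripper": 0},
    {"tx": 2.4, "ty": 3.3, "tz": 0.3, "az": 3.9, "gripper": 0},
    {"tx": 2.4, "ty": 3.3, "tz": 0.3, "az": 3.9, "gripper": 0},
    {"tx": 2.4, "ty": 3.3, "tz": 0.3, "az": 3.9, "gripper": 0},
    {"tx": 2.4, "ty": 3.3, "tz": 0.3, "az": 3.9, "gripper": 0},
    {"tx": 2.4, "ty": 3.3, "tz": 0.3, "az": 3.9, "gripper": 0},
    {"tx": 2.4, "ty": 3.3, "tz": 0.3, "az": 3.9, "gripper": 0}
  ]
}}

```text
invalid input at $.moves[0]: expected keys gripper, tx, ty, tz, ax, ay, az
```

Request:
{"name": "carry_out", "arguments": {
  "moves": [
    {"tx": 2.4, "ty": 3.3, "tz": 0.3, "az": 3.9, "gripper": 0},
    {"tx": 2.4, "ty": 3.3, "tz": 0.3, "az": 3.9, "gripper": 0},
    {"tx": 2.4, "ty": 3.3, "tz": 0.3, "az": 3.9, "gripper": 0},
    {"tx": 2.4, "ty": 3.3, "tz": 0.3, "az": 3.9, "gripper": 0},
    {"tx": 2.4, "ty": 3.3, "tz": 0.3, "az": 3.9, "gripper": 0},
    {"tx": 2.4, "ty": 3.3, "tz": 0.3, "az": 3.9, "gripper": 0},
    {"tx": 2.4, "ty": 3.3, "tz": 0.3, "az": 3.9, "gripper": 0},
    {"tx": 2.4, "ty": 3.3, "tz": 0.3, "az": 3.9, "gripper": 0}
  ]
}}

```text
invalid input at $.moves[0]: expected keys gripper, tx, ty, tz, ax, ay, az
```

Request:
{"name": "carry_out", "arguments": {
  "moves": [
    {"gripper": 0},
    {"gripper": 0}
  ]
}}

```text
invalid input at $.moves[0]: expected keys gripper, tx, ty, tz, ax, ay, az
```

```bash
cat > sp.py <<'E'
from h import *
import sys
def run(f=None):
    s,im=snap('wrist',f); K,T=cam('wrist',s)
    M=R.from_rotvec(s['ee_rot']).as_matrix()
    print(s['t'],s['tool_pos'].round(4) if hasattr(s['tool_pos'],'round') else s['tool_pos'],'tool y yaw',np.degrees(np.arctan2(M[1,1],M[0,1])).round(2),'z',M[:,2].round(4),'F',np.round(s['wrist_force'],2),'op',s['opening'])
    for d in spotter.cut_out('wrist','spindle_1'):
        m=d['region'].astype('uint8'); c=cv2.minAreaRect(cv2.findNonZero(m)); b=px2w(K,T,cv2.boxPoints(c),.033)[:,:2]
        e=[b[1]-b[0],b[2]-b[1]]; e.sort(key=np.linalg.norm); a=e[1]*np.sign(e[1][1])
        print(round(d['p'],2),d['bbox'],'ctr',b.mean(0).round(4),'len',np.linalg.norm(e,axis=1).round(4),'normal yaw',np.degrees(np.arctan2(-a[0],a[1])).round(1))
run(sys.argv[1] if len(sys.argv)>1 else None)
E
python3 sp.py w1.png
```

```text
0.2 [ 0.1331 -0.5588  0.2047] tool y yaw -76.6 z [-2.0e-04  1.5e-03 -1.0e+00] F [-0.62 -0.02  1.25] op 0.09376814399062147
0.91 [185.1, 0.0, 208.1, 53.9] ctr [ 0.279 -0.415] len [0.0187 0.0428] normal yaw -80.8
```

View pics/w1.png

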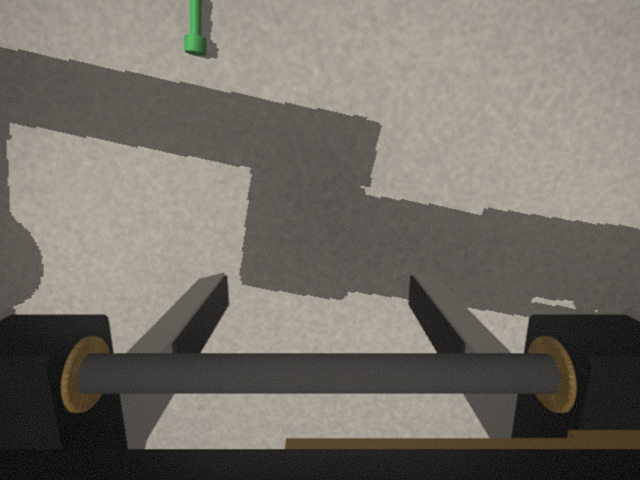

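All seven keys are needed in every row. The picture itself shows only the open fingers and the green look-alike at (196,45). I'll resend.

Request:
{"name": "carry_out", "arguments": {
  "moves": [
    {"tx": 2.7, "ty": 2.75, "tz": 0.3, "ax": 0, "ay": 0, "az": 3.9, "gripper": 0},
    {"tx": 2.7, "ty": 2.75, "tz": 0.3, "ax": 0, "ay": 0, "az": 3.9, "gripper": 0},
    {"tx": 2.7, "ty": 2.75, "tz": 0.3, "ax": 0, "ay": 0, "az": 3.9, "gripper": 0},
    {"tx": 2.7, "ty": 2.75, "tz": 0.3, "ax": 0, "ay": 0, "az": 3.9, "gripper": 0},
    {"tx": 2.7, "ty": 2.75, "tz": 0.3, "ax": 0, "ay": 0, "az": 3.9, "gripper": 0},
    {"tx": 2.7, "ty": 2.75, "tz": 0.3, "ax": 0, "ay": 0, "az": 3.9, "gripper": 0},
    {"tx": 2.7, "ty": 2.75, "tz": 0.3, "ax": 0, "ay": 0, "az": 3.9, "gripper": 0},
    {"tx": 2.7, "ty": 2.75, "tz": 0.3, "ax": 0, "ay": 0, "az": 3.9, "gripper": 0}
  ]
}}

```text
t: 0.97
tool_pos: [0.3502, -0.3379, 0.2298]
ee_rot: [2.904, 1.196, 0.0]
wrist_force: [0.3, -0.3, 0.5]
opening: 0.0442
grip_force: 0.0
```

Request:
{"name": "carry_out", "arguments": {
  "moves": [
    {"tx": 2.7, "ty": 2.75, "tz": 0.3, "ax": 0, "ay": 0, "az": 3.9, "gripper": 0},
    {"tx": 2.7, "ty": 2.75, "tz": 0.3, "ax": 0, "ay": 0, "az": 3.9, "gripper": 0},
    {"tx": 2.7, "ty": 2.75, "tz": 0.3, "ax": 0, "ay": 0, "az": 3.9, "gripper": 0},
    {"tx": 2.7, "ty": 2.75, "tz": 0.3, "ax": 0, "ay": 0, "az": 3.9, "gripper": 0},
    {"tx": 2.7, "ty": 2.75, "tz": 0.3, "ax": 0, "ay": 0, "az": 3.9, "gripper": 0},
    {"tx": 2.7, "ty": 2.75, "tz": 0.3, "ax": 0, "ay": 0, "az": 3.9, "gripper": 0},
    {"tx": 2.7, "ty": 2.75, "tz": 0.3, "ax": 0, "ay": 0, "az": 3.9, "gripper": 0},
    {"tx": 2.7, "ty": 2.75, "tz": 0.3, "ax": 0, "ay": 0, "az": 3.9, "gripper": 0}
  ]
}}

```text
t: 1.63
tool_pos: [0.5663, -0.1177, 0.2537]
ee_rot: [2.475, 1.934, 0.0]
wrist_force: [0.7, -0.2, -1.5]
opening: 0.0006
grip_force: 0.0
```

Request:
{"name": "carry_out", "arguments": {
  "moves": [
    {"tx": 0, "ty": 0, "tz": 0, "ax": 0, "ay": 0, "az": 0, "gripper": 0},
    {"tx": 0, "ty": 0, "tz": 0, "ax": 0, "ay": 0, "az": 0, "gripper": 0},
    {"tx": 0, "ty": 0, "tz": 0, "ax": 0, "ay": 0, "az": 0, "gripper": 0}
  ]
}}

```text
t: 1.88
tool_pos: [0.5647, -0.1195, 0.253]
ee_rot: [-2.479, -1.929, 0.002]
wrist_force: [-0.3, 0.1, 0.5]
opening: 0.0006
grip_force: 0.0
```

```bash
python3 sp.py w2.png
```

```text
1.8833 [ 0.5647 -0.1195  0.253 ] tool y yaw -14.21 z [-1.2e-03 -3.0e-04 -1.0e+00] F [-0.26  0.06  0.48] op 0.0006041159371523448
0.94 [291.2, 77.3, 315.9, 200.7] ctr [ 0.5707 -0.0376] len [0.0195 0.1208] normal yaw -16.8
0.82 [379.7, 44.7, 406.1, 172.1] ctr [ 0.6653 -0.0286] len [0.0197 0.1213] normal yaw -16.6
0.8 [536.8, 4.0, 562.7, 67.2] ctr [0.831  0.0019] len [0.0222 0.0593] normal yaw -5.3
0.64 [200.9, 86.1, 233.5, 208.7] ctr [ 0.4801 -0.0215] len [0.0202 0.1225] normal yaw -8.7
```

View pics/w2.png

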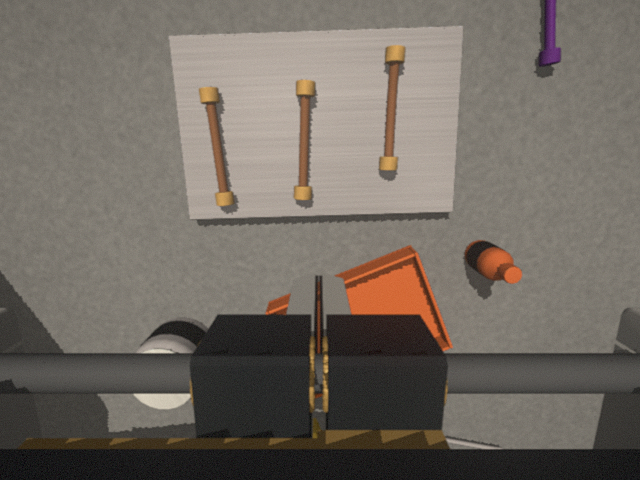

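The wrist view shows the three spindles at (217,147), (304,140) and (392,108). Their lengths and diameters come out right. The tray's rim is at about z = 34 mm, the purple spindle is at top right, and the fingers are shut. I'll start with the far spindle, C.

Request:
{"name": "carry_out", "arguments": {
  "moves": [
    {"tx": 1.55, "ty": 1.53, "tz": -3.35, "ax": 0, "ay": 0, "az": -0.3, "gripper": 0},
    {"tx": 1.55, "ty": 1.53, "tz": -3.35, "ax": 0, "ay": 0, "az": -0.3, "gripper": 0},
    {"tx": 1.55, "ty": 1.53, "tz": -3.35, "ax": 0, "ay": 0, "az": -0.3, "gripper": 0},
    {"tx": 1.55, "ty": 1.53, "tz": -3.35, "ax": 0, "ay": 0, "az": -0.3, "gripper": 0},
    {"tx": 1.55, "ty": 1.53, "tz": -3.35, "ax": 0, "ay": 0, "az": -0.3, "gripper": 0},
    {"tx": 1.55, "ty": 1.53, "tz": -3.35, "ax": 0, "ay": 0, "az": -0.3, "gripper": 0},
    {"tx": 0, "ty": 0, "tz": 0, "ax": 0, "ay": 0, "az": 0, "gripper": 0},
    {"tx": 0, "ty": 0, "tz": 0, "ax": 0, "ay": 0, "az": 0, "gripper": 0}
  ]
}}

```text
t: 2.65
tool_pos: [0.6551, -0.028, 0.0485]
ee_rot: [-2.505, -1.886, 0.009]
wrist_force: [0.1, -0.3, 0.7]
opening: 0.0003
grip_force: 0.0
```

```bash
python3 sp.py w3.png
```

```text
2.65 [ 0.6551 -0.028   0.0485] tool y yaw -16.04 z [-0.008  0.001 -1.   ] F [ 0.12 -0.35  0.67] op 0.00033213954896497755
0.84 [317.3, 167.4, 356.5, 283.3] ctr [ 0.6738 -0.0015] len [0.0193 0.0622] normal yaw -14.7
0.67 [0.9, 244.3, 80.3, 437.6] ctr [ 0.4843 -0.0225] len [0.0229 0.1243] normal yaw -11.5
0.59 [153.3, 230.2, 197.7, 426.3] ctr [ 0.5663 -0.0377] len [0.0207 0.1277] normal yaw -20.7
0.59 [600.3, 0.0, 639.9, 182.1] ctr [0.8265 0.024 ] len [0.0172 0.0844] normal yaw -4.3
```

View pics/w3.png

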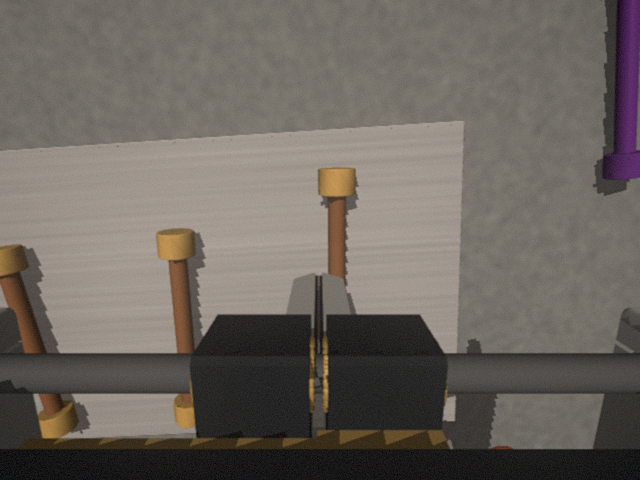

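Request:
{"name": "carry_out", "arguments": {
  "moves": [
    {"tx": 0.2, "ty": 0, "tz": -0.5, "ax": 0, "ay": 0, "az": 0, "gripper": 0},
    {"tx": 0, "ty": 0, "tz": -0.5, "ax": 0, "ay": 0, "az": 0, "gripper": 0},
    {"tx": 0, "ty": 0, "tz": -0.15, "ax": 0, "ay": 0, "az": 0, "gripper": 0},
    {"tx": 0, "ty": 0, "tz": 0, "ax": 0, "ay": 0, "az": 0, "gripper": 0},
    {"tx": 0, "ty": 0, "tz": 0, "ax": 0, "ay": 0, "az": 0, "gripper": 0},
    {"tx": 0, "ty": 0, "tz": 0, "ax": 0, "ay": 0, "az": 0, "gripper": 0}
  ]
}}

```text
t: 3.25
tool_pos: [0.6603, -0.0277, 0.0414]
ee_rot: [2.509, 1.89, 0.001]
wrist_force: [-0.6, 0.2, 0.4]
opening: 0.0005
grip_force: 0.0
```

Request:
{"name": "carry_out", "arguments": {
  "moves": [
    {"tx": 0, "ty": 0, "tz": -0.05, "ax": 0, "ay": 0, "az": 0, "gripper": 0},
    {"tx": 0, "ty": 0, "tz": 0, "ax": 0, "ay": 0, "az": 0, "gripper": 0},
    {"tx": 0, "ty": 0, "tz": 0, "ax": 0, "ay": 0, "az": 0, "gripper": 0}
  ]
}}

```text
t: 3.5
tool_pos: [0.6602, -0.0275, 0.0404]
ee_rot: [-2.509, -1.891, -0.0]
wrist_force: [-0.0, 0.8, -0.6]
opening: 0.0006
grip_force: 0.0
```

Request:
{"name": "carry_out", "arguments": {
  "moves": [
    {"tx": 0, "ty": 0, "tz": -0.05, "ax": 0, "ay": 0, "az": 0, "gripper": 0},
    {"tx": 0, "ty": 0, "tz": 0, "ax": 0, "ay": 0, "az": 0, "gripper": 0},
    {"tx": 0, "ty": 0, "tz": 0, "ax": 0, "ay": 0, "az": 0, "gripper": 0}
  ]
}}

```text
t: 3.75
tool_pos: [0.6602, -0.0275, 0.0398]
ee_rot: [-2.509, -1.891, 0.0]
wrist_force: [-0.7, -0.4, 0.3]
opening: 0.0003
grip_force: 0.0
```

Request:
{"name": "carry_out", "arguments": {
  "moves": [
    {"tx": -0.3, "ty": 0.0, "tz": -0.2, "ax": 0, "ay": 0, "az": 0, "gripper": 0},
    {"tx": 0, "ty": 0, "tz": -0.2, "ax": 0, "ay": 0, "az": 0, "gripper": 0},
    {"tx": 0, "ty": 0, "tz": 0, "ax": 0, "ay": 0, "az": 0, "gripper": 0},
    {"tx": 0, "ty": 0, "tz": 0, "ax": 0, "ay": 0, "az": 0, "gripper": 0}
  ]
}}

```text
t: 4.08
tool_pos: [0.6568, -0.0275, 0.0356]
ee_rot: [-2.509, -1.89, 0.001]
wrist_force: [-0.3, 0.6, 0.9]
opening: 0.0007
grip_force: 0.0
```

Request:
{"name": "carry_out", "arguments": {
  "moves": [
    {"tx": 0, "ty": 0, "tz": -0.1, "ax": 0, "ay": 0, "az": 0, "gripper": 0},
    {"tx": 0, "ty": 0, "tz": 0, "ax": 0, "ay": 0, "az": 0, "gripper": 0},
    {"tx": 0, "ty": 0, "tz": 0, "ax": 0, "ay": 0, "az": 0, "gripper": 0}
  ]
}}

```text
t: 4.33
tool_pos: [0.6572, -0.0276, 0.0349]
ee_rot: [-2.509, -1.891, 0.0]
wrist_force: [0.4, 0.4, -0.1]
opening: 0.0005
grip_force: 0.0
```

Request:
{"name": "carry_out", "arguments": {
  "moves": [
    {"tx": 0, "ty": 0, "tz": -0.05, "ax": 0, "ay": 0, "az": 0, "gripper": 0},
    {"tx": 0, "ty": 0, "tz": 0, "ax": 0, "ay": 0, "az": 0, "gripper": 0},
    {"tx": 0, "ty": 0, "tz": 0, "ax": 0, "ay": 0, "az": 0, "gripper": 0}
  ]
}}

```text
t: 4.58
tool_pos: [0.6572, -0.0275, 0.0344]
ee_rot: [-2.509, -1.891, 0.0]
wrist_force: [1.0, 0.1, 0.3]
opening: 0.0002
grip_force: 0.0
```

Request:
{"name": "carry_out", "arguments": {
  "moves": [
    {"tx": 0, "ty": 0, "tz": -0.05, "ax": 0, "ay": 0, "az": 0, "gripper": 0},
    {"tx": 0, "ty": 0, "tz": 0, "ax": 0, "ay": 0, "az": 0, "gripper": 0},
    {"tx": 0, "ty": 0, "tz": 0, "ax": 0, "ay": 0, "az": 0, "gripper": 0}
  ]
}}

```text
t: 4.83
tool_pos: [0.6572, -0.0276, 0.0339]
ee_rot: [-2.509, -1.891, 0.0]
wrist_force: [-0.2, 0.4, -0.3]
opening: 0.0005
grip_force: 0.0
```

Request:
{"name": "carry_out", "arguments": {
  "moves": [
    {"tx": 0, "ty": 0, "tz": -0.05, "ax": 0, "ay": 0, "az": 0, "gripper": 0},
    {"tx": 0, "ty": 0, "tz": 0, "ax": 0, "ay": 0, "az": 0, "gripper": 0},
    {"tx": 0, "ty": 0, "tz": 0, "ax": 0, "ay": 0, "az": 0, "gripper": 0}
  ]
}}

```text
t: 5.08
tool_pos: [0.6571, -0.0275, 0.0334]
ee_rot: [-2.509, -1.891, 0.0]
wrist_force: [0.1, -0.2, -0.3]
opening: 0.0004
grip_force: 0.0
```

Request:
{"name": "carry_out", "arguments": {
  "moves": [
    {"tx": 0, "ty": 0, "tz": -0.05, "ax": 0, "ay": 0, "az": 0, "gripper": 0},
    {"tx": 0, "ty": 0, "tz": 0, "ax": 0, "ay": 0, "az": 0, "gripper": 0},
    {"tx": 0, "ty": 0, "tz": 0, "ax": 0, "ay": 0, "az": 0, "gripper": 0}
  ]
}}

```text
t: 5.33
tool_pos: [0.6572, -0.0276, 0.0329]
ee_rot: [-2.509, -1.89, 0.0]
wrist_force: [0.1, 0.6, 0.5]
opening: 0.0007
grip_force: 0.0
```

Request:
{"name": "carry_out", "arguments": {
  "moves": [
    {"tx": 0, "ty": 0, "tz": -0.05, "ax": 0, "ay": 0, "az": 0, "gripper": 0},
    {"tx": 0, "ty": 0, "tz": 0, "ax": 0, "ay": 0, "az": 0, "gripper": 0},
    {"tx": 0, "ty": 0, "tz": 0, "ax": 0, "ay": 0, "az": 0, "gripper": 0}
  ]
}}

```text
t: 5.58
tool_pos: [0.6572, -0.0276, 0.0324]
ee_rot: [-2.509, -1.891, 0.0]
wrist_force: [-0.3, 0.9, -0.3]
opening: 0.0001
grip_force: 0.0
```

Request:
{"name": "carry_out", "arguments": {
  "moves": [
    {"tx": 0, "ty": 0, "tz": -0.05, "ax": 0, "ay": 0, "az": 0, "gripper": 0},
    {"tx": 0, "ty": 0, "tz": 0, "ax": 0, "ay": 0, "az": 0, "gripper": 0},
    {"tx": 0, "ty": 0, "tz": 0, "ax": 0, "ay": 0, "az": 0, "gripper": 0}
  ]
}}

```text
t: 5.83
tool_pos: [0.6571, -0.0276, 0.0319]
ee_rot: [-2.509, -1.891, 0.0]
wrist_force: [-0.1, 0.5, 0.0]
opening: 0.0004
grip_force: 0.0
```

Run:
```python
from h import *
s,im=snap('wrist'); cv2.imwrite('pics/w4.png',cv2.resize(im[130:330,220:440],None,fx=3,fy=3))
K,T=cam('wrist',s)
print(px2w(K,T,[[318,275],[295,275],[345,275]],s['tool_pos'][2]).round(4))
for d in spotter.cut_out('wrist','spindle_1')[:4]:
    print(d['p'],d['bbox'])
    v,u=np.nonzero(d['region'])
    for r in range(v.min()+5,v.max()-3,12):
        k=u[v==r]; p=px2w(K,T,[[k.min(),r],[k.max(),r]],.03); print(r,p[:,:2].round(4).tolist())
    break
```

```text
[[ 0.6602 -0.0198  0.0319]
 [ 0.6488 -0.0165  0.0319]
 [ 0.6735 -0.0236  0.0319]]
0.89 [136.6, 239.0, 196.7, 436.8]
242 [[0.5773, 0.0218], [0.5969, 0.0162]]
254 [[0.5749, 0.0159], [0.5951, 0.0101]]
266 [[0.5729, 0.0098], [0.5918, 0.0044]]
278 [[0.5763, 0.002], [0.5859, -0.0007]]
290 [[0.5743, -0.0043], [0.5844, -0.0072]]
302 [[0.5728, -0.0109], [0.5824, -0.0137]]
314 [[0.5707, -0.0175], [0.5809, -0.0204]]
326 [[0.5685, -0.0241], [0.5789, -0.0271]]
338 [[0.5669, -0.0311], [0.5768, -0.0339]]
350 [[0.5652, -0.0381], [0.5747, -0.0409]]Traceback (most recent call last):
  File "<stdin>", line 9, in <module>
    return umr_minimum(a, axis, None, out, keepdims, initial, where)
ValueError: zero-size array to reduction operation minimum which has no identity
```

View pics/w4.png

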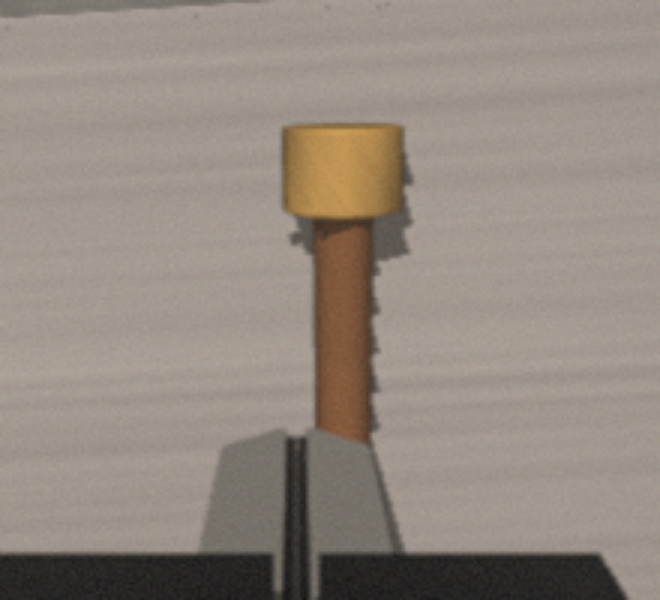

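The crop shows C's shaft at (343,330), ahead of the finger slit at (297,500) and under the outer half of the front fingertip. There is no contact yet, so either the tip is bevelled there or C is the bent one. I'll test nearer the tip's centre.

Request:
{"name": "carry_out", "arguments": {
  "moves": [
    {"tx": 0, "ty": 0, "tz": 0.4, "ax": 0, "ay": 0, "az": 0, "gripper": 0},
    {"tx": 0.5, "ty": -0.14, "tz": 0, "ax": 0, "ay": 0, "az": 0, "gripper": 0},
    {"tx": 0, "ty": 0, "tz": -0.1, "ax": 0, "ay": 0, "az": 0, "gripper": 0},
    {"tx": 0, "ty": 0, "tz": 0, "ax": 0, "ay": 0, "az": 0, "gripper": 0},
    {"tx": 0, "ty": 0, "tz": 0, "ax": 0, "ay": 0, "az": 0, "gripper": 0}
  ]
}}

```text
t: 6.35
tool_pos: [0.6622, -0.029, 0.0348]
ee_rot: [-2.509, -1.89, 0.0]
wrist_force: [0.5, -0.3, 0.0]
opening: 0.0006
grip_force: 0.0
```

Request:
{"name": "carry_out", "arguments": {
  "moves": [
    {"tx": 0, "ty": 0, "tz": -0.1, "ax": 0, "ay": 0, "az": 0, "gripper": 0},
    {"tx": 0, "ty": 0, "tz": 0, "ax": 0, "ay": 0, "az": 0, "gripper": 0},
    {"tx": 0, "ty": 0, "tz": 0, "ax": 0, "ay": 0, "az": 0, "gripper": 0}
  ]
}}

```text
t: 6.6
tool_pos: [0.662, -0.0289, 0.0337]
ee_rot: [-2.509, -1.89, 0.001]
wrist_force: [-0.7, 0.8, -0.9]
opening: 0.0004
grip_force: 0.0
```

Request:
{"name": "carry_out", "arguments": {
  "moves": [
    {"tx": 0, "ty": 0, "tz": -0.1, "ax": 0, "ay": 0, "az": 0, "gripper": 0},
    {"tx": 0, "ty": 0, "tz": 0, "ax": 0, "ay": 0, "az": 0, "gripper": 0},
    {"tx": 0, "ty": 0, "tz": 0, "ax": 0, "ay": 0, "az": 0, "gripper": 0}
  ]
}}

```text
t: 6.85
tool_pos: [0.6621, -0.0289, 0.0329]
ee_rot: [-2.509, -1.891, 0.0]
wrist_force: [0.6, -0.1, -0.0]
opening: 0.0002
grip_force: 0.0
```

Request:
{"name": "carry_out", "arguments": {
  "moves": [
    {"tx": 0, "ty": 0, "tz": -0.05, "ax": 0, "ay": 0, "az": 0, "gripper": 0},
    {"tx": 0, "ty": 0, "tz": 0, "ax": 0, "ay": 0, "az": 0, "gripper": 0},
    {"tx": 0, "ty": 0, "tz": 0, "ax": 0, "ay": 0, "az": 0, "gripper": 0}
  ]
}}

```text
t: 7.1
tool_pos: [0.6625, -0.029, 0.0327]
ee_rot: [2.509, 1.89, 0.001]
wrist_force: [0.2, 0.7, 0.6]
opening: 0.0005
grip_force: 0.7
```

Request:
{"name": "carry_out", "arguments": {
  "moves": [
    {"tx": 0, "ty": 0, "tz": -0.1, "ax": 0, "ay": 0, "az": 0, "gripper": 0},
    {"tx": 0, "ty": 0, "tz": 0, "ax": 0, "ay": 0, "az": 0, "gripper": 0},
    {"tx": 0, "ty": 0, "tz": 0, "ax": 0, "ay": 0, "az": 0, "gripper": 0}
  ]
}}

```text
t: 7.35
tool_pos: [0.6632, -0.0292, 0.0326]
ee_rot: [2.508, 1.89, 0.002]
wrist_force: [-0.3, -0.4, 4.3]
opening: 0.0006
grip_force: 2.6
```

Contact is at z ≈ 32.7 mm, low for a true spindle, and the stiffness is about 3.4 N/mm. I'll roll now in two strokes, keeping contact near the tip's centre.

Request:
{"name": "carry_out", "arguments": {
  "moves": [
    {"tx": 0.144, "ty": -0.041, "tz": 0, "ax": 0, "ay": 0, "az": 0, "gripper": 0},
    {"tx": 0.144, "ty": -0.041, "tz": 0, "ax": 0, "ay": 0, "az": 0, "gripper": 0},
    {"tx": 0.144, "ty": -0.041, "tz": 0, "ax": 0, "ay": 0, "az": 0, "gripper": 0},
    {"tx": 0.144, "ty": -0.041, "tz": 0, "ax": 0, "ay": 0, "az": 0, "gripper": 0},
    {"tx": 0.144, "ty": -0.041, "tz": 0, "ax": 0, "ay": 0, "az": 0, "gripper": 0},
    {"tx": 0.144, "ty": -0.041, "tz": 0, "ax": 0, "ay": 0, "az": 0, "gripper": 0},
    {"tx": 0.144, "ty": -0.041, "tz": 0, "ax": 0, "ay": 0, "az": 0, "gripper": 0},
    {"tx": 0.144, "ty": -0.041, "tz": 0, "ax": 0, "ay": 0, "az": 0, "gripper": 0}
  ]
}}

```text
t: 8.02
tool_pos: [0.6749, -0.0324, 0.0337]
ee_rot: [2.508, 1.89, 0.002]
wrist_force: [-1.8, 1.2, 9.7]
opening: 0.0003
grip_force: 5.2
```

Request:
{"name": "carry_out", "arguments": {
  "moves": [
    {"tx": 0.144, "ty": -0.041, "tz": 0.02, "ax": 0, "ay": 0, "az": 0, "gripper": 0},
    {"tx": 0.144, "ty": -0.041, "tz": 0.02, "ax": 0, "ay": 0, "az": 0, "gripper": 0},
    {"tx": 0.144, "ty": -0.041, "tz": 0.02, "ax": 0, "ay": 0, "az": 0, "gripper": 0},
    {"tx": 0.144, "ty": -0.041, "tz": 0.02, "ax": 0, "ay": 0, "az": 0, "gripper": 0},
    {"tx": 0.144, "ty": -0.041, "tz": 0.02, "ax": 0, "ay": 0, "az": 0, "gripper": 0},
    {"tx": 0.144, "ty": -0.041, "tz": 0.02, "ax": 0, "ay": 0, "az": 0, "gripper": 0},
    {"tx": 0, "ty": 0, "tz": 0, "ax": 0, "ay": 0, "az": 0, "gripper": 0}
  ]
}}

```text
t: 8.6
tool_pos: [0.6841, -0.0349, 0.0346]
ee_rot: [2.507, 1.889, 0.004]
wrist_force: [0.1, -0.0, 7.0]
opening: 0.0003
grip_force: 3.1
```

Request:
{"name": "carry_out", "arguments": {
  "moves": [
    {"tx": 0, "ty": 0, "tz": 0.3, "ax": 0, "ay": 0, "az": 0, "gripper": 0},
    {"tx": 0, "ty": 0, "tz": 0.3, "ax": 0, "ay": 0, "az": 0, "gripper": 0},
    {"tx": -0.58, "ty": 0.165, "tz": 0, "ax": 0, "ay": 0, "az": 0, "gripper": 0},
    {"tx": 0, "ty": 0, "tz": 0, "ax": 0, "ay": 0, "az": 0, "gripper": 0},
    {"tx": 0, "ty": 0, "tz": -0.2, "ax": 0, "ay": 0, "az": 0, "gripper": 0},
    {"tx": 0, "ty": 0, "tz": -0.2, "ax": 0, "ay": 0, "az": 0, "gripper": 0},
    {"tx": 0, "ty": 0, "tz": -0.1, "ax": 0, "ay": 0, "az": 0, "gripper": 0},
    {"tx": 0, "ty": 0, "tz": 0, "ax": 0, "ay": 0, "az": 0, "gripper": 0}
  ]
}}

```text
t: 9.27
tool_pos: [0.6775, -0.0333, 0.0354]
ee_rot: [2.508, 1.89, 0.002]
wrist_force: [-1.7, 0.8, 7.9]
opening: 0.0006
grip_force: 3.5
```

Request:
{"name": "carry_out", "arguments": {
  "moves": [
    {"tx": 0, "ty": 0, "tz": 0, "ax": 0, "ay": 0, "az": 0, "gripper": 0}
  ]
}}

```text
t: 9.35
tool_pos: [0.6776, -0.0333, 0.0354]
ee_rot: [2.508, 1.89, 0.002]
wrist_force: [-1.7, 0.1, 7.0]
opening: 0.0007
grip_force: 3.6
```

Request:
{"name": "carry_out", "arguments": {
  "moves": [
    {"tx": 0.144, "ty": -0.041, "tz": 0.02, "ax": 0, "ay": 0, "az": 0, "gripper": 0},
    {"tx": 0.144, "ty": -0.041, "tz": 0.02, "ax": 0, "ay": 0, "az": 0, "gripper": 0},
    {"tx": 0.144, "ty": -0.041, "tz": 0.02, "ax": 0, "ay": 0, "az": 0, "gripper": 0},
    {"tx": 0.144, "ty": -0.041, "tz": 0.02, "ax": 0, "ay": 0, "az": 0, "gripper": 0},
    {"tx": 0.144, "ty": -0.041, "tz": 0.02, "ax": 0, "ay": 0, "az": 0, "gripper": 0},
    {"tx": 0.144, "ty": -0.041, "tz": 0.02, "ax": 0, "ay": 0, "az": 0, "gripper": 0},
    {"tx": 0.144, "ty": -0.041, "tz": 0.01, "ax": 0, "ay": 0, "az": 0, "gripper": 0},
    {"tx": 0.144, "ty": -0.041, "tz": 0.01, "ax": 0, "ay": 0, "az": 0, "gripper": 0}
  ]
}}

```text
t: 10.02
tool_pos: [0.6895, -0.0366, 0.037]
ee_rot: [2.507, 1.889, 0.003]
wrist_force: [-0.7, 0.2, 8.2]
opening: 0.0007
grip_force: 3.5
```

Request:
{"name": "carry_out", "arguments": {
  "moves": [
    {"tx": 0.144, "ty": -0.041, "tz": 0.01, "ax": 0, "ay": 0, "az": 0, "gripper": 0},
    {"tx": 0.144, "ty": -0.041, "tz": 0.01, "ax": 0, "ay": 0, "az": 0, "gripper": 0},
    {"tx": 0.144, "ty": -0.041, "tz": 0.01, "ax": 0, "ay": 0, "az": 0, "gripper": 0},
    {"tx": 0.144, "ty": -0.041, "tz": 0, "ax": 0, "ay": 0, "az": 0, "gripper": 0},
    {"tx": 0.144, "ty": -0.041, "tz": 0, "ax": 0, "ay": 0, "az": 0, "gripper": 0},
    {"tx": 0.144, "ty": -0.041, "tz": 0, "ax": 0, "ay": 0, "az": 0, "gripper": 0},
    {"tx": 0.144, "ty": -0.041, "tz": 0, "ax": 0, "ay": 0, "az": 0, "gripper": 0},
    {"tx": 0.144, "ty": -0.041, "tz": 0, "ax": 0, "ay": 0, "az": 0, "gripper": 0}
  ]
}}

```text
t: 10.68
tool_pos: [0.7011, -0.0398, 0.0367]
ee_rot: [2.507, 1.889, 0.004]
wrist_force: [0.9, 1.0, 5.0]
opening: 0.0003
grip_force: 2.1
```

C lifts: the contact rose from 32.6 to 37.0 mm, so it is the bent one. Next is B.

Request:
{"name": "carry_out", "arguments": {
  "moves": [
    {"tx": 0, "ty": 0, "tz": 3.0, "ax": 0, "ay": 0, "az": 0, "gripper": 0},
    {"tx": -3.36, "ty": 0.07, "tz": 0, "ax": 0, "ay": 0, "az": 0, "gripper": 0},
    {"tx": -3.36, "ty": 0.07, "tz": 0, "ax": 0, "ay": 0, "az": 0, "gripper": 0},
    {"tx": -3.36, "ty": 0.07, "tz": 0, "ax": 0, "ay": 0, "az": 0, "gripper": 0},
    {"tx": -3.36, "ty": 0.07, "tz": 0, "ax": 0, "ay": 0, "az": 0, "gripper": 0},
    {"tx": 0, "ty": 0, "tz": 0, "ax": 0, "ay": 0, "az": 0, "gripper": 0},
    {"tx": 0, "ty": 0, "tz": -2.2, "ax": 0, "ay": 0, "az": 0, "gripper": 0},
    {"tx": 0, "ty": 0, "tz": 0, "ax": 0, "ay": 0, "az": 0, "gripper": 0}
  ]
}}

```text
t: 11.35
tool_pos: [0.5617, -0.0362, 0.04]
ee_rot: [-2.505, -1.887, 0.007]
wrist_force: [-0.4, 0.1, -0.2]
opening: 0.0007
grip_force: 0.0
```

Request:
{"name": "carry_out", "arguments": {
  "moves": [
    {"tx": 0, "ty": 0, "tz": -0.3, "ax": 0, "ay": 0, "az": 0, "gripper": 0},
    {"tx": 0, "ty": 0, "tz": 0, "ax": 0, "ay": 0, "az": 0, "gripper": 0},
    {"tx": 0, "ty": 0, "tz": 0, "ax": 0, "ay": 0, "az": 0, "gripper": 0},
    {"tx": 0, "ty": 0, "tz": 0, "ax": 0, "ay": 0, "az": 0, "gripper": 0}
  ]
}}

```text
t: 11.68
tool_pos: [0.5663, -0.037, 0.041]
ee_rot: [2.508, 1.89, 0.001]
wrist_force: [-0.3, 0.3, -0.6]
opening: 0.0007
grip_force: 0.0
```

Request:
{"name": "carry_out", "arguments": {
  "moves": [
    {"tx": 0, "ty": 0, "tz": -0.3, "ax": 0, "ay": 0, "az": 0, "gripper": 0},
    {"tx": 0, "ty": 0, "tz": -0.2, "ax": 0, "ay": 0, "az": 0, "gripper": 0},
    {"tx": 0, "ty": 0, "tz": -0.1, "ax": 0, "ay": 0, "az": 0, "gripper": 0},
    {"tx": 0, "ty": 0, "tz": 0, "ax": 0, "ay": 0, "az": 0, "gripper": 0},
    {"tx": 0, "ty": 0, "tz": 0, "ax": 0, "ay": 0, "az": 0, "gripper": 0}
  ]
}}

```text
t: 12.1
tool_pos: [0.5659, -0.0369, 0.035]
ee_rot: [2.508, 1.89, 0.001]
wrist_force: [-0.1, -0.6, 3.8]
opening: 0.0006
grip_force: 1.7
```

Request:
{"name": "carry_out", "arguments": {
  "moves": [
    {"tx": 0, "ty": 0, "tz": -0.1, "ax": 0, "ay": 0, "az": 0, "gripper": 0},
    {"tx": 0, "ty": 0, "tz": 0, "ax": 0, "ay": 0, "az": 0, "gripper": 0},
    {"tx": 0, "ty": 0, "tz": 0, "ax": 0, "ay": 0, "az": 0, "gripper": 0}
  ]
}}

```text
t: 12.35
tool_pos: [0.5665, -0.0371, 0.0348]
ee_rot: [2.507, 1.889, 0.003]
wrist_force: [-0.9, 0.4, 7.8]
opening: 0.0007
grip_force: 3.6
```

Request:
{"name": "carry_out", "arguments": {
  "moves": [
    {"tx": 0.144, "ty": -0.042, "tz": 0, "ax": 0, "ay": 0, "az": 0, "gripper": 0},
    {"tx": 0.144, "ty": -0.042, "tz": 0, "ax": 0, "ay": 0, "az": 0, "gripper": 0},
    {"tx": 0.144, "ty": -0.042, "tz": 0, "ax": 0, "ay": 0, "az": 0, "gripper": 0},
    {"tx": 0.144, "ty": -0.042, "tz": 0, "ax": 0, "ay": 0, "az": 0, "gripper": 0},
    {"tx": 0.144, "ty": -0.042, "tz": 0, "ax": 0, "ay": 0, "az": 0, "gripper": 0},
    {"tx": 0.144, "ty": -0.042, "tz": 0, "ax": 0, "ay": 0, "az": 0, "gripper": 0},
    {"tx": 0.144, "ty": -0.042, "tz": 0, "ax": 0, "ay": 0, "az": 0, "gripper": 0},
    {"tx": 0.144, "ty": -0.042, "tz": 0, "ax": 0, "ay": 0, "az": 0, "gripper": 0}
  ]
}}

```text
t: 13.02
tool_pos: [0.5784, -0.0406, 0.035]
ee_rot: [2.507, 1.889, 0.003]
wrist_force: [-1.1, 0.4, 8.0]
opening: 0.0002
grip_force: 3.7
```

Request:
{"name": "carry_out", "arguments": {
  "moves": [
    {"tx": 0.144, "ty": -0.042, "tz": 0, "ax": 0, "ay": 0, "az": 0, "gripper": 0},
    {"tx": 0.144, "ty": -0.042, "tz": 0, "ax": 0, "ay": 0, "az": 0, "gripper": 0},
    {"tx": 0.144, "ty": -0.042, "tz": 0, "ax": 0, "ay": 0, "az": 0, "gripper": 0},
    {"tx": 0.144, "ty": -0.042, "tz": 0, "ax": 0, "ay": 0, "az": 0, "gripper": 0},
    {"tx": 0.144, "ty": -0.042, "tz": 0, "ax": 0, "ay": 0, "az": 0, "gripper": 0},
    {"tx": 0.144, "ty": -0.042, "tz": 0, "ax": 0, "ay": 0, "az": 0, "gripper": 0},
    {"tx": 0.144, "ty": -0.042, "tz": 0, "ax": 0, "ay": 0, "az": 0, "gripper": 0},
    {"tx": 0.144, "ty": -0.042, "tz": 0, "ax": 0, "ay": 0, "az": 0, "gripper": 0}
  ]
}}

```text
t: 13.68
tool_pos: [0.5897, -0.0439, 0.0346]
ee_rot: [2.507, 1.889, 0.003]
wrist_force: [-0.2, 0.4, 5.1]
opening: 0.0002
grip_force: 2.3
```

Request:
{"name": "carry_out", "arguments": {
  "moves": [
    {"tx": 0, "ty": 0, "tz": 0.3, "ax": 0, "ay": 0, "az": 0, "gripper": 0},
    {"tx": 0, "ty": 0, "tz": 0.3, "ax": 0, "ay": 0, "az": 0, "gripper": 0},
    {"tx": -0.77, "ty": 0.22, "tz": 0, "ax": 0, "ay": 0, "az": 0, "gripper": 0},
    {"tx": 0, "ty": 0, "tz": 0, "ax": 0, "ay": 0, "az": 0, "gripper": 0},
    {"tx": 0, "ty": 0, "tz": -0.3, "ax": 0, "ay": 0, "az": 0, "gripper": 0},
    {"tx": 0, "ty": 0, "tz": -0.2, "ax": 0, "ay": 0, "az": 0, "gripper": 0},
    {"tx": 0, "ty": 0, "tz": -0.1, "ax": 0, "ay": 0, "az": 0, "gripper": 0},
    {"tx": 0, "ty": 0, "tz": 0, "ax": 0, "ay": 0, "az": 0, "gripper": 0}
  ]
}}

```text
t: 14.35
tool_pos: [0.5815, -0.0416, 0.0344]
ee_rot: [2.508, 1.89, 0.002]
wrist_force: [-1.9, -0.1, 6.1]
opening: 0.0006
grip_force: 2.8
```

Request:
{"name": "carry_out", "arguments": {
  "moves": [
    {"tx": 0.144, "ty": -0.042, "tz": 0, "ax": 0, "ay": 0, "az": 0, "gripper": 0},
    {"tx": 0.144, "ty": -0.042, "tz": 0, "ax": 0, "ay": 0, "az": 0, "gripper": 0},
    {"tx": 0.144, "ty": -0.042, "tz": 0, "ax": 0, "ay": 0, "az": 0, "gripper": 0},
    {"tx": 0.144, "ty": -0.042, "tz": 0, "ax": 0, "ay": 0, "az": 0, "gripper": 0},
    {"tx": 0.144, "ty": -0.042, "tz": 0, "ax": 0, "ay": 0, "az": 0, "gripper": 0},
    {"tx": 0.144, "ty": -0.042, "tz": 0, "ax": 0, "ay": 0, "az": 0, "gripper": 0},
    {"tx": 0.144, "ty": -0.042, "tz": 0, "ax": 0, "ay": 0, "az": 0, "gripper": 0},
    {"tx": 0.144, "ty": -0.042, "tz": 0, "ax": 0, "ay": 0, "az": 0, "gripper": 0}
  ]
}}

```text
t: 15.02
tool_pos: [0.5939, -0.0452, 0.035]
ee_rot: [2.507, 1.889, 0.004]
wrist_force: [0.3, -0.2, 6.7]
opening: 0.0004
grip_force: 3.6
```

Request:
{"name": "carry_out", "arguments": {
  "moves": [
    {"tx": 0.144, "ty": -0.042, "tz": 0, "ax": 0, "ay": 0, "az": 0, "gripper": 0},
    {"tx": 0.144, "ty": -0.042, "tz": 0, "ax": 0, "ay": 0, "az": 0, "gripper": 0},
    {"tx": 0.144, "ty": -0.042, "tz": 0, "ax": 0, "ay": 0, "az": 0, "gripper": 0},
    {"tx": 0.144, "ty": -0.042, "tz": 0, "ax": 0, "ay": 0, "az": 0, "gripper": 0},
    {"tx": 0.144, "ty": -0.042, "tz": 0, "ax": 0, "ay": 0, "az": 0, "gripper": 0},
    {"tx": 0.144, "ty": -0.042, "tz": 0, "ax": 0, "ay": 0, "az": 0, "gripper": 0},
    {"tx": 0.144, "ty": -0.042, "tz": 0, "ax": 0, "ay": 0, "az": 0, "gripper": 0},
    {"tx": 0.144, "ty": -0.042, "tz": 0, "ax": 0, "ay": 0, "az": 0, "gripper": 0}
  ]
}}

```text
t: 15.68
tool_pos: [0.6054, -0.0485, 0.0349]
ee_rot: [2.507, 1.889, 0.004]
wrist_force: [0.1, -0.4, 5.8]
opening: 0.0002
grip_force: 3.0
```

B stays level at about 35 mm, so it is true. Next is A.

Request:
{"name": "carry_out", "arguments": {
  "moves": [
    {"tx": 0, "ty": 0, "tz": 3.0, "ax": 0, "ay": 0, "az": 0, "gripper": 0},
    {"tx": -3.25, "ty": 0.68, "tz": 0, "ax": 0, "ay": 0, "az": 1.8, "gripper": 0},
    {"tx": -3.25, "ty": 0.68, "tz": 0, "ax": 0, "ay": 0, "az": 1.8, "gripper": 0},
    {"tx": -3.25, "ty": 0.68, "tz": 0, "ax": 0, "ay": 0, "az": 1.8, "gripper": 0},
    {"tx": -3.25, "ty": 0.68, "tz": 0, "ax": 0, "ay": 0, "az": 1.8, "gripper": 0},
    {"tx": 0, "ty": 0, "tz": 0, "ax": 0, "ay": 0, "az": 0, "gripper": 0},
    {"tx": 0, "ty": 0, "tz": -2.0, "ax": 0, "ay": 0, "az": 0, "gripper": 0},
    {"tx": 0, "ty": 0, "tz": 0, "ax": 0, "ay": 0, "az": 0, "gripper": 0}
  ]
}}

```text
t: 16.35
tool_pos: [0.4709, -0.0203, 0.041]
ee_rot: [-2.383, -2.042, 0.004]
wrist_force: [-0.6, 0.2, -0.2]
opening: 0.0003
grip_force: 0.0
```

Request:
{"name": "carry_out", "arguments": {
  "moves": [
    {"tx": 0, "ty": 0, "tz": -0.3, "ax": 0, "ay": 0, "az": 0, "gripper": 0},
    {"tx": 0, "ty": 0, "tz": 0, "ax": 0, "ay": 0, "az": 0, "gripper": 0},
    {"tx": 0, "ty": 0, "tz": 0, "ax": 0, "ay": 0, "az": 0, "gripper": 0},
    {"tx": 0, "ty": 0, "tz": 0, "ax": 0, "ay": 0, "az": 0, "gripper": 0}
  ]
}}

```text
t: 16.68
tool_pos: [0.4745, -0.0211, 0.0409]
ee_rot: [2.385, 2.044, 0.001]
wrist_force: [0.7, -0.2, -0.5]
opening: -0.0001
grip_force: 0.0
```

```bash
python3 sp.py
```

```text
16.6833 [ 0.4745 -0.0211  0.0409] tool y yaw -8.81 z [ 1.e-03 -2.e-04 -1.e+00] F [ 0.67 -0.25 -0.51] op -0.00012291472702915466
0.82 [304.9, 167.7, 345.0, 353.1] ctr [ 0.4809 -0.0112] len [0.0195 0.1013] normal yaw -7.9
0.82 [520.5, 181.6, 607.8, 394.2] ctr [ 0.6024 -0.0487] len [0.0241 0.1246] normal yaw -14.3
```

Request:
{"name": "carry_out", "arguments": {
  "moves": [
    {"tx": 0, "ty": 0, "tz": -0.3, "ax": 0, "ay": 0, "az": 0, "gripper": 0},
    {"tx": 0, "ty": 0, "tz": -0.2, "ax": 0, "ay": 0, "az": 0, "gripper": 0},
    {"tx": 0, "ty": 0, "tz": -0.1, "ax": 0, "ay": 0, "az": 0, "gripper": 0},
    {"tx": 0, "ty": 0, "tz": -0.1, "ax": 0, "ay": 0, "az": 0, "gripper": 0},
    {"tx": 0, "ty": 0, "tz": 0, "ax": 0, "ay": 0, "az": 0, "gripper": 0},
    {"tx": 0, "ty": 0, "tz": 0, "ax": 0, "ay": 0, "az": 0, "gripper": 0}
  ]
}}

```text
t: 17.28
tool_pos: [0.4748, -0.0211, 0.0346]
ee_rot: [2.384, 2.043, 0.002]
wrist_force: [-1.1, 0.0, 7.5]
opening: 0.0004
grip_force: 3.6
```

Request:
{"name": "carry_out", "arguments": {
  "moves": [
    {"tx": 0.148, "ty": -0.022, "tz": 0, "ax": 0, "ay": 0, "az": 0, "gripper": 0},
    {"tx": 0.148, "ty": -0.022, "tz": 0, "ax": 0, "ay": 0, "az": 0, "gripper": 0},
    {"tx": 0.148, "ty": -0.022, "tz": 0, "ax": 0, "ay": 0, "az": 0, "gripper": 0},
    {"tx": 0.148, "ty": -0.022, "tz": 0, "ax": 0, "ay": 0, "az": 0, "gripper": 0},
    {"tx": 0.148, "ty": -0.022, "tz": 0, "ax": 0, "ay": 0, "az": 0, "gripper": 0},
    {"tx": 0.148, "ty": -0.022, "tz": 0, "ax": 0, "ay": 0, "az": 0, "gripper": 0},
    {"tx": 0.148, "ty": -0.022, "tz": 0, "ax": 0, "ay": 0, "az": 0, "gripper": 0},
    {"tx": 0.148, "ty": -0.022, "tz": 0, "ax": 0, "ay": 0, "az": 0, "gripper": 0}
  ]
}}

```text
t: 17.95
tool_pos: [0.4874, -0.0231, 0.035]
ee_rot: [2.383, 2.042, 0.003]
wrist_force: [0.5, -0.1, 7.6]
opening: 0.0004
grip_force: 3.8
```

Request:
{"name": "carry_out", "arguments": {
  "moves": [
    {"tx": 0.148, "ty": -0.022, "tz": 0, "ax": 0, "ay": 0, "az": 0, "gripper": 0},
    {"tx": 0.148, "ty": -0.022, "tz": 0, "ax": 0, "ay": 0, "az": 0, "gripper": 0},
    {"tx": 0.148, "ty": -0.022, "tz": 0, "ax": 0, "ay": 0, "az": 0, "gripper": 0},
    {"tx": 0.148, "ty": -0.022, "tz": 0, "ax": 0, "ay": 0, "az": 0, "gripper": 0},
    {"tx": 0.148, "ty": -0.022, "tz": 0, "ax": 0, "ay": 0, "az": 0, "gripper": 0},
    {"tx": 0.148, "ty": -0.022, "tz": 0, "ax": 0, "ay": 0, "az": 0, "gripper": 0},
    {"tx": 0.148, "ty": -0.022, "tz": 0, "ax": 0, "ay": 0, "az": 0, "gripper": 0},
    {"tx": 0.148, "ty": -0.022, "tz": 0, "ax": 0, "ay": 0, "az": 0, "gripper": 0}
  ]
}}

```text
t: 18.62
tool_pos: [0.4991, -0.025, 0.0348]
ee_rot: [2.383, 2.042, 0.003]
wrist_force: [0.4, -1.3, 5.1]
opening: 0.0005
grip_force: 2.6
```

Request:
{"name": "carry_out", "arguments": {
  "moves": [
    {"tx": 0, "ty": 0, "tz": 0.3, "ax": 0, "ay": 0, "az": 0, "gripper": 0},
    {"tx": 0, "ty": 0, "tz": 0.3, "ax": 0, "ay": 0, "az": 0, "gripper": 0},
    {"tx": -0.74, "ty": 0.11, "tz": 0, "ax": 0, "ay": 0, "az": 0, "gripper": 0},
    {"tx": 0, "ty": 0, "tz": 0, "ax": 0, "ay": 0, "az": 0, "gripper": 0},
    {"tx": 0, "ty": 0, "tz": -0.3, "ax": 0, "ay": 0, "az": 0, "gripper": 0},
    {"tx": 0, "ty": 0, "tz": -0.2, "ax": 0, "ay": 0, "az": 0, "gripper": 0},
    {"tx": 0, "ty": 0, "tz": -0.1, "ax": 0, "ay": 0, "az": 0, "gripper": 0},
    {"tx": 0, "ty": 0, "tz": 0, "ax": 0, "ay": 0, "az": 0, "gripper": 0}
  ]
}}

```text
t: 19.28
tool_pos: [0.4904, -0.0233, 0.0341]
ee_rot: [2.385, 2.044, 0.001]
wrist_force: [-2.0, -0.2, 5.9]
opening: 0.0006
grip_force: 3.0
```

Request:
{"name": "carry_out", "arguments": {
  "moves": [
    {"tx": 0.148, "ty": -0.022, "tz": 0, "ax": 0, "ay": 0, "az": 0, "gripper": 0},
    {"tx": 0.148, "ty": -0.022, "tz": 0, "ax": 0, "ay": 0, "az": 0, "gripper": 0},
    {"tx": 0.148, "ty": -0.022, "tz": 0, "ax": 0, "ay": 0, "az": 0, "gripper": 0},
    {"tx": 0.148, "ty": -0.022, "tz": 0, "ax": 0, "ay": 0, "az": 0, "gripper": 0},
    {"tx": 0.148, "ty": -0.022, "tz": 0, "ax": 0, "ay": 0, "az": 0, "gripper": 0},
    {"tx": 0.148, "ty": -0.022, "tz": 0, "ax": 0, "ay": 0, "az": 0, "gripper": 0},
    {"tx": 0.148, "ty": -0.022, "tz": 0, "ax": 0, "ay": 0, "az": 0, "gripper": 0},
    {"tx": 0.148, "ty": -0.022, "tz": 0, "ax": 0, "ay": 0, "az": 0, "gripper": 0}
  ]
}}

```text
t: 19.95
tool_pos: [0.5038, -0.0255, 0.035]
ee_rot: [2.383, 2.042, 0.004]
wrist_force: [-0.8, -0.6, 7.7]
opening: -0.0002
grip_force: 4.3
```

Request:
{"name": "carry_out", "arguments": {
  "moves": [
    {"tx": 0.148, "ty": -0.022, "tz": 0, "ax": 0, "ay": 0, "az": 0, "gripper": 0},
    {"tx": 0.148, "ty": -0.022, "tz": 0, "ax": 0, "ay": 0, "az": 0, "gripper": 0},
    {"tx": 0.148, "ty": -0.022, "tz": 0, "ax": 0, "ay": 0, "az": 0, "gripper": 0},
    {"tx": 0.148, "ty": -0.022, "tz": 0, "ax": 0, "ay": 0, "az": 0, "gripper": 0},
    {"tx": 0.148, "ty": -0.022, "tz": 0, "ax": 0, "ay": 0, "az": 0, "gripper": 0},
    {"tx": 0.148, "ty": -0.022, "tz": 0, "ax": 0, "ay": 0, "az": 0, "gripper": 0},
    {"tx": 0.148, "ty": -0.022, "tz": 0, "ax": 0, "ay": 0, "az": 0, "gripper": 0},
    {"tx": 0.148, "ty": -0.022, "tz": 0, "ax": 0, "ay": 0, "az": 0, "gripper": 0}
  ]
}}

```text
t: 20.62
tool_pos: [0.5156, -0.0274, 0.035]
ee_rot: [2.383, 2.042, 0.003]
wrist_force: [-0.2, -0.9, 8.2]
opening: 0.0008
grip_force: 3.8
```

A is true as well. I'll lift off, look at where the three lie, and open the fingers for the grasp on C.

Request:
{"name": "carry_out", "arguments": {
  "moves": [
    {"tx": 0, "ty": 0, "tz": 4.0, "ax": 0, "ay": 0, "az": 0, "gripper": 0},
    {"tx": 2.5, "ty": -1.5, "tz": 2.7, "ax": 0, "ay": 0, "az": -1.0, "gripper": 3},
    {"tx": 2.5, "ty": -1.5, "tz": 2.7, "ax": 0, "ay": 0, "az": -1.0, "gripper": 3},
    {"tx": 2.5, "ty": -1.5, "tz": 2.7, "ax": 0, "ay": 0, "az": -1.0, "gripper": 3},
    {"tx": 2.5, "ty": -1.5, "tz": 2.7, "ax": 0, "ay": 0, "az": -1.0, "gripper": 3},
    {"tx": 2.5, "ty": -1.5, "tz": 2.7, "ax": 0, "ay": 0, "az": -1.0, "gripper": 3},
    {"tx": 2.5, "ty": -1.5, "tz": 2.7, "ax": 0, "ay": 0, "az": -1.0, "gripper": 3},
    {"tx": 0, "ty": 0, "tz": 0, "ax": 0, "ay": 0, "az": 0, "gripper": 3}
  ]
}}

```text
t: 21.28
tool_pos: [0.6703, -0.1209, 0.242]
ee_rot: [2.482, 1.906, 0.012]
wrist_force: [-0.7, 0.0, 2.1]
opening: 0.0297
grip_force: 0.0
```

Request:
{"name": "carry_out", "arguments": {
  "moves": [
    {"tx": 0, "ty": 0, "tz": 0, "ax": 0, "ay": 0, "az": 0, "gripper": 3},
    {"tx": 0, "ty": 0, "tz": 0, "ax": 0, "ay": 0, "az": 0, "gripper": 3},
    {"tx": 0, "ty": 0, "tz": 0, "ax": 0, "ay": 0, "az": 0, "gripper": 3}
  ]
}}

```text
t: 21.53
tool_pos: [0.6613, -0.1156, 0.2324]
ee_rot: [-2.485, -1.915, 0.005]
wrist_force: [0.3, 0.4, -0.8]
opening: 0.0299
grip_force: 0.0
```

```bash
python3 sp.py w5.png
```

```text
21.5333 [ 0.6613 -0.1156  0.2324] tool y yaw -14.77 z [-0.0053  0.0018 -1.    ] F [ 0.32  0.37 -0.81] op 0.029884316831147683
0.82 [132.1, 110.2, 174.9, 237.0] ctr [ 0.5123 -0.0263] len [0.0212 0.1215] normal yaw -9.2
0.8 [454.3, 0.0, 478.3, 89.6] ctr [0.8385 0.0106] len [0.0192 0.0763] normal yaw -8.9
0.77 [318.6, 72.0, 339.5, 201.0] ctr [ 0.6926 -0.0365] len [0.0211 0.1223] normal yaw -15.4
0.64 [231.7, 107.4, 257.9, 230.1] ctr [ 0.6012 -0.047 ] len [0.0206 0.1229] normal yaw -16.7
```

View pics/w5.png

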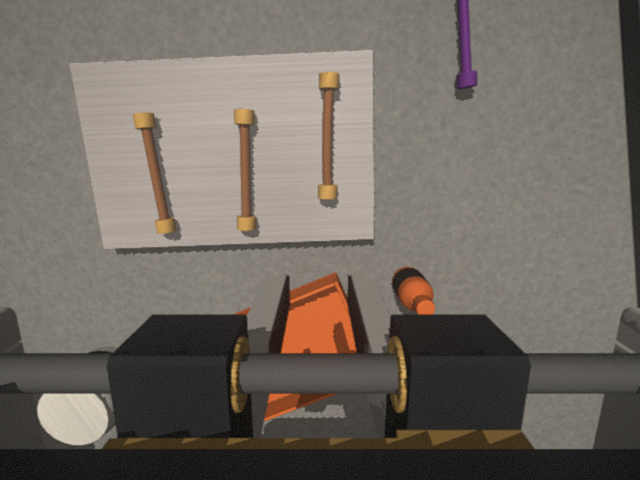

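The view shows A at (154,173), B at (245,170) and C at (328,136). They have moved about 33, 32 and 28.5 mm, and the fingers are open. Next I'll grasp C.

Request:
{"name": "carry_out", "arguments": {
  "moves": [
    {"tx": 0.62, "ty": 1.58, "tz": -3.7, "ax": 0, "ay": 0, "az": 0, "gripper": 3},
    {"tx": 0.62, "ty": 1.58, "tz": -3.7, "ax": 0, "ay": 0, "az": 0, "gripper": 3},
    {"tx": 0.62, "ty": 1.58, "tz": -3.7, "ax": 0, "ay": 0, "az": 0, "gripper": 3},
    {"tx": 0.62, "ty": 1.58, "tz": -3.7, "ax": 0, "ay": 0, "az": 0, "gripper": 3},
    {"tx": 0.62, "ty": 1.58, "tz": -3.5, "ax": 0, "ay": 0, "az": 0, "gripper": 3},
    {"tx": 0, "ty": 0, "tz": 0, "ax": 0, "ay": 0, "az": 0, "gripper": 3},
    {"tx": 0, "ty": 0, "tz": 0, "ax": 0, "ay": 0, "az": 0, "gripper": 3},
    {"tx": 0, "ty": 0, "tz": 0, "ax": 0, "ay": 0, "az": 0, "gripper": 3}
  ]
}}

```text
t: 22.3
tool_pos: [0.695, -0.0381, 0.0536]
ee_rot: [2.488, 1.916, 0.001]
wrist_force: [-0.1, -0.7, 1.1]
opening: 0.03
grip_force: 0.0
```

Request:
{"name": "carry_out", "arguments": {
  "moves": [
    {"tx": 0, "ty": 0, "tz": 0, "ax": 0, "ay": 0, "az": 0, "gripper": 3},
    {"tx": 0, "ty": 0, "tz": 0, "ax": 0, "ay": 0, "az": 0, "gripper": 3}
  ]
}}

```text
t: 22.47
tool_pos: [0.6967, -0.0392, 0.0561]
ee_rot: [2.486, 1.913, 0.006]
wrist_force: [1.0, 0.2, 0.8]
opening: 0.0297
grip_force: 0.0
```

```bash
python3 sp.py
```

```text
22.4667 [ 0.6967 -0.0392  0.0561] tool y yaw -14.87 z [ 0.0059 -0.0013 -1.    ] F [0.98 0.17 0.81] op 0.029690612466205548
0.97 [290.3, 166.9, 325.0, 354.6] ctr [ 0.6933 -0.0319] len [0.019  0.1107] normal yaw -14.7
0.92 [520.0, 2.0, 557.9, 185.0] ctr [0.8343 0.0251] len [0.0187 0.0906] normal yaw -6.0
0.88 [0.0, 231.3, 64.8, 422.0] ctr [ 0.5173 -0.0281] len [0.0185 0.1221] normal yaw -9.2
0.81 [140.4, 224.2, 182.6, 314.4] ctr [ 0.6126 -0.0137] len [0.0213 0.055 ] normal yaw -16.1
```

Request:
{"name": "carry_out", "arguments": {
  "moves": [
    {"tx": -0.35, "ty": 0.15, "tz": -1.0, "ax": 0, "ay": 0, "az": 0, "gripper": 3},
    {"tx": 0, "ty": 0, "tz": -1.0, "ax": 0, "ay": 0, "az": 0, "gripper": 3},
    {"tx": 0, "ty": 0, "tz": -0.7, "ax": 0, "ay": 0, "az": 0, "gripper": 3},
    {"tx": 0, "ty": 0, "tz": 0, "ax": 0, "ay": 0, "az": 0, "gripper": 3},
    {"tx": 0, "ty": 0, "tz": 0, "ax": 0, "ay": 0, "az": 0, "gripper": 3},
    {"tx": 0, "ty": 0, "tz": 0, "ax": 0, "ay": 0, "az": 0, "gripper": 3},
    {"tx": 0, "ty": 0, "tz": 0, "ax": 0, "ay": 0, "az": 0, "gripper": 3}
  ]
}}

```text
t: 23.15
tool_pos: [0.6914, -0.0363, 0.0256]
ee_rot: [2.489, 1.916, 0.001]
wrist_force: [0.0, -0.6, -0.2]
opening: 0.03
grip_force: 0.0
```

Request:
{"name": "carry_out", "arguments": {
  "moves": [
    {"tx": 0, "ty": 0, "tz": -0.2, "ax": 0, "ay": 0, "az": 0, "gripper": 3},
    {"tx": 0, "ty": 0, "tz": 0, "ax": 0, "ay": 0, "az": 0, "gripper": 0},
    {"tx": 0, "ty": 0, "tz": 0, "ax": 0, "ay": 0, "az": 0, "gripper": 0},
    {"tx": 0, "ty": 0, "tz": 0, "ax": 0, "ay": 0, "az": 0, "gripper": 0},
    {"tx": 0, "ty": 0, "tz": 0, "ax": 0, "ay": 0, "az": 0, "gripper": 0},
    {"tx": 0, "ty": 0, "tz": 0, "ax": 0, "ay": 0, "az": 0, "gripper": 0},
    {"tx": 0, "ty": 0, "tz": 0, "ax": 0, "ay": 0, "az": 0, "gripper": 0},
    {"tx": 0, "ty": 0, "tz": 0, "ax": 0, "ay": 0, "az": 0, "gripper": 0}
  ],
  "newtons": 15
}}

```text
t: 23.82
tool_pos: [0.6911, -0.0363, 0.0235]
ee_rot: [2.489, 1.917, 0.0]
wrist_force: [-0.1, -0.7, 0.6]
opening: 0.0092
grip_force: 15.0
```

Gripped. Now I'll lift it, carry it over the tray and turn it along the tray's long side.

Request:
{"name": "carry_out", "arguments": {
  "moves": [
    {"tx": 0, "ty": 0, "tz": 2.0, "ax": 0, "ay": 0, "az": 0, "gripper": 0},
    {"tx": 0, "ty": 0, "tz": 4.0, "ax": 0, "ay": 0, "az": 0, "gripper": 0},
    {"tx": 0, "ty": 0, "tz": 4.0, "ax": 0, "ay": 0, "az": 0, "gripper": 0},
    {"tx": -1.1, "ty": -2.0, "tz": 0, "ax": 0, "ay": 0, "az": -6, "gripper": 0},
    {"tx": -1.1, "ty": -2.0, "tz": 0, "ax": 0, "ay": 0, "az": -6, "gripper": 0},
    {"tx": -1.1, "ty": -2.0, "tz": 0, "ax": 0, "ay": 0, "az": -6, "gripper": 0},
    {"tx": -1.1, "ty": -2.0, "tz": 0, "ax": 0, "ay": 0, "az": -6, "gripper": 0},
    {"tx": -1.1, "ty": -2.0, "tz": 0, "ax": 0, "ay": 0, "az": -6, "gripper": 0}
  ]
}}

```text
t: 24.48
tool_pos: [0.6352, -0.1369, 0.1231]
ee_rot: [-2.903, -1.2, 0.001]
wrist_force: [0.6, 0.6, -1.3]
opening: 0.0095
grip_force: 15.0
```

Request:
{"name": "carry_out", "arguments": {
  "moves": [
    {"tx": -1.0, "ty": -2.0, "tz": 0, "ax": 0, "ay": 0, "az": -6, "gripper": 0},
    {"tx": -1.0, "ty": -2.0, "tz": 0, "ax": 0, "ay": 0, "az": -6, "gripper": 0},
    {"tx": -1.0, "ty": -2.0, "tz": 0, "ax": 0, "ay": 0, "az": -6, "gripper": 0},
    {"tx": -1.0, "ty": -2.0, "tz": 0, "ax": 0, "ay": 0, "az": -6, "gripper": 0},
    {"tx": -1.0, "ty": -2.0, "tz": 0, "ax": 0, "ay": 0, "az": -6, "gripper": 0},
    {"tx": -0.5, "ty": -2.0, "tz": 0, "ax": 0, "ay": 0, "az": -6, "gripper": 0},
    {"tx": 0, "ty": 0, "tz": 0, "ax": 0, "ay": 0, "az": 0, "gripper": 0},
    {"tx": 0, "ty": 0, "tz": 0, "ax": 0, "ay": 0, "az": 0, "gripper": 0}
  ]
}}

```text
t: 25.15
tool_pos: [0.5805, -0.2571, 0.1231]
ee_rot: [-3.131, -0.25, 0.0]
wrist_force: [-0.6, 0.2, -0.8]
opening: 0.0093
grip_force: 15.0
```

Request:
{"name": "carry_out", "arguments": {
  "moves": [
    {"tx": 0, "ty": 0, "tz": 0, "ax": 0, "ay": 0, "az": 0, "gripper": 0},
    {"tx": 0, "ty": 0, "tz": 0, "ax": 0, "ay": 0, "az": 0, "gripper": 0}
  ]
}}

```text
t: 25.32
tool_pos: [0.5812, -0.2552, 0.1231]
ee_rot: [-3.131, -0.255, 0.0]
wrist_force: [-0.2, 0.3, -1.1]
opening: 0.0093
grip_force: 15.0
```

Run:
```python
from h import *
s,im=snap('wrist','w6.png'); K,T=cam('wrist',s)
M=R.from_rotvec(s['ee_rot']).as_matrix(); print(s['tool_pos'],np.degrees(np.arctan2(M[1,1],M[0,1])),s['opening'])
imaging.get_image('top')
Kt,Tt=cam('top')
for n,d in [('wrist',d) for d in spotter.cut_out('wrist','spindle_1')[:3]]: print(d['p'],d['bbox'])
for n in ('reject_tray','spindle_1'):
  for d in spotter.cut_out('top',n)[:5]:
    c=cv2.minAreaRect(cv2.findNonZero(d['region'].astype('uint8')));print(n,d['p'],d['bbox'],px2w(Kt,Tt,[c[0]],.034)[0].round(3),c[1:])
```

```text
[ 0.58122381 -0.25520119  0.12312589] -80.69551414543422 0.009264061211685574
0.92 [0.0, 273.0, 101.5, 322.9]
0.86 [0.0, 151.6, 127.3, 221.8]
0.85 [300.0, 174.2, 341.1, 411.3]
reject_tray 0.85 [391.9, 189.2, 464.7, 272.7] [ 0.578 -0.261  0.034] ((88.64449310302734, 61.38434982299805), 78.69007110595703)
spindle_1 0.86 [263.0, 110.5, 320.1, 121.0] [0.842 0.035 0.034] ((52.93597412109375, 9.452853202819824), 5.710593223571777)
spindle_1 0.77 [304.3, 214.2, 357.2, 236.3] [ 0.601 -0.048  0.034] ((55.07823181152344, 8.506057739257812), 15.154067993164062)
spindle_1 0.7 [296.1, 258.0, 353.5, 274.1] [ 0.511 -0.028  0.034] ((55.00358581542969, 8.477325439453125), 7.969610214233398)
spindle_1 0.63 [488.3, 332.8, 501.9, 377.7] [ 0.313 -0.394  0.034] ((44.38401794433594, 8.48874568939209), 75.96376037597656)
spindle_1 0.57 [429.7, 201.3, 447.4, 257.6] [ 0.593 -0.28   0.034] ((58.51283264160156, 8.654632568359375), 78.05582427978516)
```

View pics/w6.png

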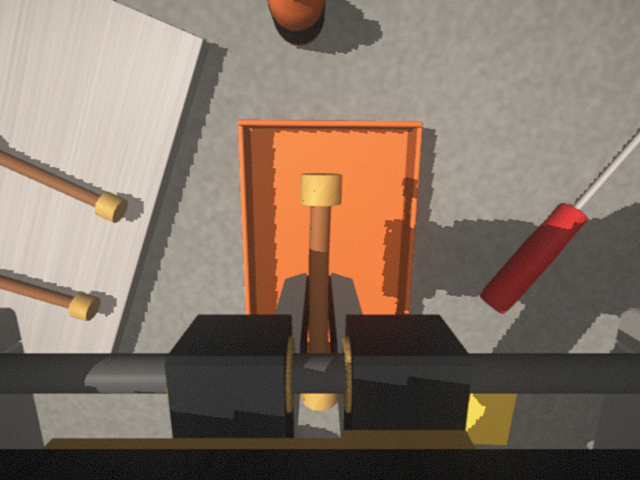

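The spindle is held over the tray's middle at (320,260), aligned with it. I'll lower it now.

Request:
{"name": "carry_out", "arguments": {
  "moves": [
    {"tx": 0, "ty": -0.5, "tz": -3.0, "ax": 0, "ay": 0, "az": 0, "gripper": 0},
    {"tx": 0, "ty": 0, "tz": -3.0, "ax": 0, "ay": 0, "az": 0, "gripper": 0},
    {"tx": 0, "ty": 0, "tz": -2.5, "ax": 0, "ay": 0, "az": 0, "gripper": 0},
    {"tx": 0, "ty": 0, "tz": -1.5, "ax": 0, "ay": 0, "az": 0, "gripper": 0},
    {"tx": 0, "ty": 0, "tz": -0.7, "ax": 0, "ay": 0, "az": 0, "gripper": 0},
    {"tx": 0, "ty": 0, "tz": 0, "ax": 0, "ay": 0, "az": 0, "gripper": 0},
    {"tx": 0, "ty": 0, "tz": 0, "ax": 0, "ay": 0, "az": 0, "gripper": 0},
    {"tx": 0, "ty": 0, "tz": 0, "ax": 0, "ay": 0, "az": 0, "gripper": 0}
  ]
}}

```text
t: 26.23
tool_pos: [0.5825, -0.262, 0.0181]
ee_rot: [3.129, 0.252, 0.004]
wrist_force: [0.1, 0.1, -0.4]
opening: 0.0096
grip_force: 15.0
```

Request:
{"name": "carry_out", "arguments": {
  "moves": [
    {"tx": 0, "ty": 0, "tz": -0.3, "ax": 0, "ay": 0, "az": 0, "gripper": 0},
    {"tx": 0, "ty": 0, "tz": 0, "ax": 0, "ay": 0, "az": 0, "gripper": 0},
    {"tx": 0, "ty": 0, "tz": 0, "ax": 0, "ay": 0, "az": 0, "gripper": 0}
  ]
}}

```text
t: 26.48
tool_pos: [0.5815, -0.2616, 0.0141]
ee_rot: [3.131, 0.252, 0.002]
wrist_force: [0.5, -0.5, -0.7]
opening: 0.0095
grip_force: 15.0
```

Request:
{"name": "carry_out", "arguments": {
  "moves": [
    {"tx": 0, "ty": 0, "tz": -0.2, "ax": 0, "ay": 0, "az": 0, "gripper": 0},
    {"tx": 0, "ty": 0, "tz": -0.2, "ax": 0, "ay": 0, "az": 0, "gripper": 0},
    {"tx": 0, "ty": 0, "tz": 0, "ax": 0, "ay": 0, "az": 0, "gripper": 0},
    {"tx": 0, "ty": 0, "tz": 0, "ax": 0, "ay": 0, "az": 0, "gripper": 0}
  ]
}}

```text
t: 26.82
tool_pos: [0.5808, -0.2612, 0.009]
ee_rot: [-3.131, -0.252, 0.001]
wrist_force: [0.2, 0.1, -1.4]
opening: 0.0095
grip_force: 15.0
```

Request:
{"name": "carry_out", "arguments": {
  "moves": [
    {"tx": 0, "ty": 0, "tz": -0.15, "ax": 0, "ay": 0, "az": 0, "gripper": 0},
    {"tx": 0, "ty": 0, "tz": 0, "ax": 0, "ay": 0, "az": 0, "gripper": 0},
    {"tx": 0, "ty": 0, "tz": 0, "ax": 0, "ay": 0, "az": 0, "gripper": 0},
    {"tx": 0, "ty": 0, "tz": 0, "ax": 0, "ay": 0, "az": 0, "gripper": 2},
    {"tx": 0, "ty": 0, "tz": 0, "ax": 0, "ay": 0, "az": 0, "gripper": 3},
    {"tx": 0, "ty": 0, "tz": 0, "ax": 0, "ay": 0, "az": 0, "gripper": 3},
    {"tx": 0, "ty": 0, "tz": 0, "ax": 0, "ay": 0, "az": 0, "gripper": 3}
  ]
}}

```text
t: 27.4
tool_pos: [0.5813, -0.2614, 0.0081]
ee_rot: [3.131, 0.252, 0.001]
wrist_force: [-1.3, -0.4, 0.4]
opening: 0.0296
grip_force: 0.0
```

Request:
{"name": "carry_out", "arguments": {
  "moves": [
    {"tx": 0, "ty": 0, "tz": 1.0, "ax": 0, "ay": 0, "az": 0, "gripper": 3},
    {"tx": 0, "ty": 0, "tz": 3.0, "ax": 0, "ay": 0, "az": 0, "gripper": 3},
    {"tx": 0, "ty": 0, "tz": 4.0, "ax": 0, "ay": 0, "az": 0, "gripper": 3},
    {"tx": 0, "ty": 0, "tz": 4.0, "ax": 0, "ay": 0, "az": 0, "gripper": 3},
    {"tx": -0.5, "ty": 0, "tz": 4.0, "ax": 0, "ay": 0, "az": 0, "gripper": 3},
    {"tx": 0, "ty": 0, "tz": 0, "ax": 0, "ay": 0, "az": 0, "gripper": 3},
    {"tx": 0, "ty": 0, "tz": 0, "ax": 0, "ay": 0, "az": 0, "gripper": 3},
    {"tx": 0, "ty": 0, "tz": 0, "ax": 0, "ay": 0, "az": 0, "gripper": 3}
  ]
}}

```text
t: 28.07
tool_pos: [0.5759, -0.2612, 0.1683]
ee_rot: [3.131, 0.252, 0.001]
wrist_force: [-0.5, 0.5, -0.8]
opening: 0.0296
grip_force: 0.0
```

```bash
python3 sp.py w7.png
```

```text
28.0667 [ 0.5759 -0.2612  0.1683] tool y yaw -80.8 z [ 4.e-04 -3.e-04 -1.e+00] F [-0.47  0.5  -0.8 ] op 0.029631737378068543
0.94 [309.0, 159.2, 330.6, 290.6] ctr [ 0.5842 -0.2621] len [0.0176 0.1164] normal yaw -80.4
0.74 [0.0, 125.2, 148.7, 203.8] ctr [ 0.6029 -0.0477] len [0.0205 0.1253] normal yaw -15.8
0.65 [0.0, 235.7, 122.5, 296.5] ctr [ 0.5114 -0.036 ] len [0.0228 0.1086] normal yaw -8.8
```

View pics/w7.png

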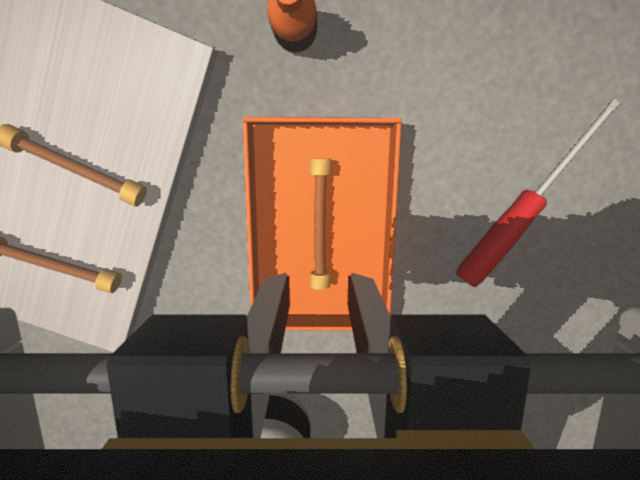

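The bent spindle lies flat in the tray at (320,225). The two true ones are still on the plate where they stopped, and the gripper is clear of everything. I'll hand the job in.

```bash
python3 -c "
from h import *
print(ticket.close_job())"
```

```text
the job is handed in; nothing more can be done
None
```

I rolled all three spindles about half a turn each, with a highest force reading of 9.7 N. The one farthest from the robot was bent (its middle rose about 4.4 mm) and is in the reject tray; the two true ones lie on the plate where they stopped, and the job is handed in.

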